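# Back off the knurled collar of the nib block

### The arm

A 6-joint arm with a two-finger parallel gripper is mounted at the origin on the work surface. World frame = base frame: x ahead of the robot, y to its left, z up, the work surface at z = 0. Lengths are in mm, angles in rad, forces in N, time in s.
With the tool pointing down it reaches from about 275 to 1000 mm from the base axis. Payload 8.4 kg.
Tool frame: the origin (TCP) lies midway between the tips of the shut fingers; the grasp point (between the pads) lies 19 mm behind it; z points along the fingers, y is the line along which they close (so a half turn about z gives the same grasp; the last joint's range is limited). The gripper opens to 85 mm and grips with 20 to 120 N. Pads are 22 mm wide; open, the fingers measure 114 mm over their backs; the gripper's body (76 mm by 85 mm) begins 54 mm behind the grasp point. The pads swing forward as they close: fully open they stand 13 mm farther back than shut.
Start: joints at [1.134, 0.353, 1.633, -0, 1.155, -0.002], TCP at [263.267, 566.849, 231.281] pointing down, gripper open.
Joint ranges: [-2.63, 2.63], [-0.92, 2.1], [0.06, 2.66], [-1.3, 4.44], [0, 2.69], [-3.02, 3.02]. Speed limits (rad/s): [2.22, 2.22, 2.79, 3.14, 3.14, 3.14].

### API

Orientations are given as [roll, pitch, yaw] about the fixed x, y, z axes, in that order (R = Rz(yaw) Ry(pitch) Rx(roll)).
In Python, from rig import r gives the robot as it stands.
- The arm moves only by the shell command python3 -m inch 'ROWS' [OPENING] [FORCE]. ROWS is JSON, a list that holds one entry, the list of rows, each a list of 6 numbers: the shift along the tool's x, y, z scaled (see below), then the turn, a rotation vector about the tool's x, y, z scaled (see below). In form: [[[tx, ty, tz, wx, wy, wz], ...]]. A call has 1 to 8 rows; each row is the pose to reach, as a shift and turn from the pose commanded when the call began, along the tool's axes at that moment, turning the shorter way round; what a row does not reach only later rows make up. The controller multiplies each number of a shift by 20 cm and each number of a turn by pi rad. A row lasts 1/12 s, in which the tool goes at most 41.7 mm and 7.16 degrees, less where a joint would pass 70% of its speed; a pose out of reach is approached as far as the arm can. A call with a number of a shift or a turn outside -1 to 1 is refused whole. A call with a gripper value outside its range is refused whole. OPENING is the gripper's target within -1 to 1 (fully open at 1, half-way at 0, shut at -1), set as the call begins (- or left out, the last holds). The fingers move at their own pace and stop on an object; FORCE is the grip in N (left out, the last holds). Time passes only in rows, so rows that repeat a pose let the fingers close. It gives the time, the measured TCP pose, the force, the opening and the grip force at its end, in the units of the state.
- r.sense(): the state, without advancing time (a new reading comes with each control period).
- r.grab_frame(name): name is "side" or "top" or "wrist"; returns the picture (480x640x3 uint8, red, green, blue); there is no depth.
- r.camera_info(name): a dict with "K" (3x3 intrinsics, pixels), "rvec" (rotation vector, rad) and "tvec" (3), from world to camera coordinates, as OpenCV has them; the wrist camera has in their place "mount" (4x4, takes a point from camera to tool coordinates, whose origin is the TCP and whose axes are the flange's). Camera axes: x right, y down, z forward; pixel columns grow to the right and rows downward; lengths in mm; the calibration is good to about 2 mm. A picture is of the moment at which its call begins: read the wrist's pose just before it. camera_info takes no time and is no camera call.
- r.sign_off(): hands the job in; it is judged then, once.
The state is a dict: "clock": time; "qpos": joint angles; "qvel": joint speeds; "joint_efforts": joint torques, N m; "eef_pos": TCP position; "tcp_rot": TCP orientation; "contact_force": force on the tool from outside, world axes, zero at the start; "wrist_torque": the same for the moment, N m; "opening": opening from 0.0 (shut) to 1.0 (fully open); "grasp_force": force on a finger pad.
Only numpy, scipy, OpenCV 4.12 (cv2) and the standard library are available. Lean on these libraries where they do the work, as an engineer would, in place of code of your own. Each camera call takes 0.05 s, during which the arm holds its last target. There are 200 camera calls.

### The job

Loosen the engraving block that holds the nib: roll a fingertip along the knurled rim of its collar, counter-clockwise seen from above, until the collar has gone round two full turns (to within about a quarter of a turn), then take the hand away. Only the fingers do it, with no gripping: do not touch the nib, leave the collar of the empty block as it is, and do not lift or shift anything else on the table.

Things in the scene. Friction and masses are not known exactly. Their poses are not given: they have to be found in the camera images.
- block_a: The steel engraving block that holds the nib, fixed to the table; it does not give way. Origin on its axis at table height. Below the collar its base is 72 mm across (80 mm at the foot); through the collar a fixed head 48 mm across stands up to 60 mm, and two steel jaws on it to 72 mm, which part slightly as the collar is loosened.
- collar_a_center (a point): Centre of the knurled collar of the block that holds the nib: on its vertical axis, half-way up the rim, 42 mm above the table, z up. The collar is a ring 90 mm across the tips of its 30 upright half-round ribs (2 mm high, 9 mm apart); its rim reaches from 31 to 53 mm above the table.
- collar_a (a joint): Angle of the collar of the block that holds the nib: grows as it turns counter-clockwise seen from above (looser), 6.283 a full turn. It starts between 0 (tight, a stop) and 0.3, can go on to 25 (four turns), turns with light dry friction (about 1.4 N at the rim) and stays where it is left.
- collar_a_pip (a point): Top of the small dark round pip (7 mm across, 2 mm high) on the upper face of the collar of the block that holds the nib, 35 mm from the axis; it goes round with the collar, so turns can be counted by it.
- nib: The large brass lettering-nib blank lying level between the jaws on top of its block, 56 mm long (along its y), up to 14 mm wide, from 68 to 75 mm above the table, its narrow point at +y; fixed in the block, and nowhere more than 29 mm from the axis. Its origin is on the block's axis at table height; z up. The other block has nothing between its nearly shut jaws.
- block_b: The steel engraving block that is empty, fixed to the table; it does not give way. Origin on its axis at table height. Below the collar its base is 72 mm across (80 mm at the foot); through the collar a fixed head 48 mm across stands up to 60 mm, and two steel jaws on it to 72 mm, which part slightly as the collar is loosened.
- collar_b_center (a point): Centre of the knurled collar of the block that is empty: on its vertical axis, half-way up the rim, 42 mm above the table, z up. The collar is a ring 90 mm across the tips of its 30 upright half-round ribs (2 mm high, 9 mm apart); its rim reaches from 31 to 53 mm above the table.
- collar_b (a joint): Angle of the collar of the block that is empty: grows as it turns counter-clockwise seen from above (looser), 6.283 a full turn. It starts between 0 (tight, a stop) and 0.3, can go on to 25 (four turns), turns with light dry friction (about 1.4 N at the rim) and stays where it is left.
- ink_mid (a point): Centre of the squat ink jar, 46 mm diameter, 58 mm tall; loose.
- loupe_mid (a point): Centre of the black eye loupe, 38 mm diameter, 34 mm tall; loose.
- cup_mid (a point): Centre of the white paper cup, 82 mm across the rim, 105 mm tall; loose.
- pen_mid (a point): Centre of the black pen lying down, 138 mm long, 13 mm thick; loose.
- marker_mid (a point): Centre of the orange marker lying down, 135 mm long, 12 mm thick; loose.
- tin_mid (a point): Centre of the flat round steel tin, 60 mm diameter, 22 mm tall; loose.
Things that resemble listed ones, but are neither listed nor needed, are in the scene too. Leave any blue, brown or green look-alike of the block_b alone.

How it is judged (in metres and radians):
On the way, in this order (a step that is already met when the one before it is completed fails the run):
1. the collar of the block with the nib has gone round once (value of joint collar_a above 6.283 rad), for 0.05 s.
2. it has gone round nearly twice (value of joint collar_a above 10.9 rad), for 0.05 s.
At the end, for the whole second after the job is handed in: The collar of the block with the nib stands two turns (12.57 rad) looser than it was, within about a quarter of a turn: its joint is between 10.95 and 14.5 rad, and at rest. The other collar is below 0.6 rad (value of joint collar_a between 10.95 and 14.5 rad and velocity of joint collar_a between -0.1 and 0.1 rad/s and value of joint collar_b below 0.6 rad); the robot touches nothing.
It fails at once if the collar of the empty block was turned (value of joint collar_b above 0.6 rad).
It fails at once if the collar was run out far past two turns (value of joint collar_a above 15.5 rad).
It fails at once if the nib was touched (contact force between nib and the fingers above 0.5 N or contact force between nib and the arm above 0.5 N).
It fails at once if a loose thing on the table was lifted or shifted by more than 20 mm (distance of any of ink_mid, loupe_mid, cup_mid, pen_mid, marker_mid, tin_mid from where it was at the start of the episode above 0.02 m).
It also fails if it takes over 72 s, if anything falls off the work surface, if the arm or the gripper's body presses on something with over 40 N, if the wrist force passes 120 N, or if a joint passes its speed limit or range.

## Working session

There is one attempt and no reset: what is moved stays moved. The work goes in short steps, Python scripts to look and compute and a shell command to move; the robot and the scene stay as the last step left them, time stands still between calls to the robot, and variables do not carry over. Pictures are saved under pics/ and viewed, at most 10 in all, crops included, and the job is handed in when it is done.

```bash
mkdir -p pics; ls; python3 - <<'E'
from rig import r
import cv2
s=r.sense(); print({k:s[k] for k in('clock','eef_pos','tcp_rot','opening','contact_force')})
for n in('top','side'):
    cv2.imwrite(f'pics/{n}0.png',r.grab_frame(n)[:,:,::-1]); print(r.camera_info(n))
print(r.camera_info('wrist'))
E
```

```text
pics
{'clock': 0.0, 'eef_pos': array([263.04242047, 566.43006921, 230.56796201]), 'tcp_rot': array([-3.14020047e+00, -2.31160002e-05,  2.70680561e+00]), 'opening': 0.9942327163989991, 'contact_force': array([-0.10000475,  0.12904983, -0.30290881])}
{'K': array([[550.46139405,   0.        , 321.46658483],
       [  0.        , 550.46139405, 223.91788145],
       [  0.        ,   0.        ,   1.        ]]), 'rvec': array([ 2.16389985, -2.13613013,  0.14124647]), 'tvec': array([ -16.46829975,  549.57506777, 1131.733234  ])}
{'K': array([[517.84824963,   0.        , 328.06508912],
       [  0.        , 517.84824963, 233.22512173],
       [  0.        ,   0.        ,   1.        ]]), 'rvec': array([ 1.94875417, -0.77497792,  0.42784324]), 'tvec': array([-392.22765455,  233.95990247,  768.86520375])}
{'K': array([[347.94555613,   0.        , 321.52584215],
       [  0.        , 347.94555613, 232.85686348],
       [  0.        ,   0.        ,   1.        ]]), 'mount': array([[ 2.99652162e-04, -9.45167742e-01, -3.26585134e-01,
         8.42010670e+01],
       [ 9.99999954e-01,  2.99629180e-04,  5.03767955e-05,
        -5.15503937e-01],
       [ 5.02399139e-05, -3.26585134e-01,  9.45167788e-01,
        -1.42057331e+02],
       [ 0.00000000e+00,  0.00000000e+00,  0.00000000e+00,
         1.00000000e+00]])}
```

View pics/top0.png

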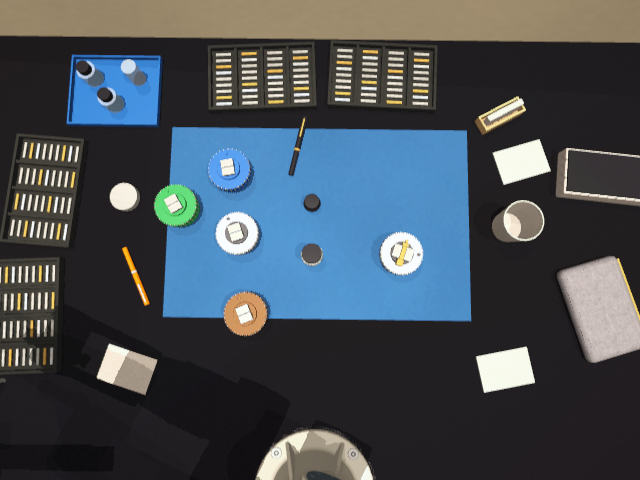

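View pics/side0.png

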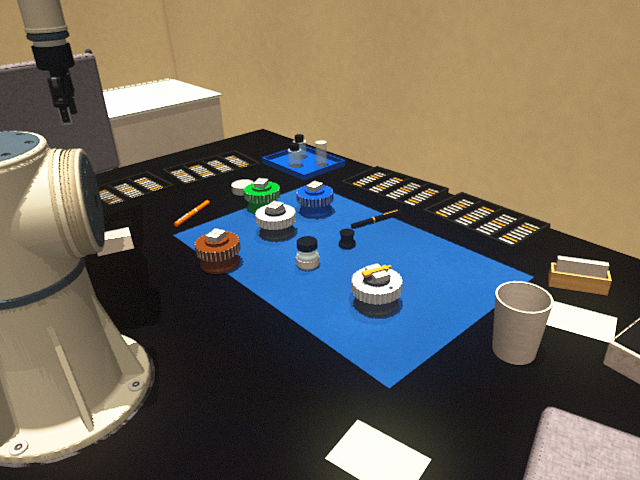

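Top view: the nib block (A) is at about px (402,254) with its dark pip at (419,255). The empty white block (B) is at (237,233). The jar is at (312,254), the loupe at (312,202) and the cup at (517,222). The side view shows A at (377,286).

```bash
cat > h.py <<'E'
import numpy as np, cv2
from rig import r
def ray(n,px):
    c=r.camera_info(n)
    if n=='wrist':
        s=r.sense(); a=s['tcp_rot']
        from scipy.spatial.transform import Rotation as Ro
        T=np.eye(4);T[:3,:3]=Ro.from_euler('xyz',a).as_matrix();T[:3,3]=s['eef_pos'];T=T@c['mount']
        R=T[:3,:3];o=T[:3,3]
    else:
        R=cv2.Rodrigues(c['rvec'])[0].T;o=-R@c['tvec']
    d=np.array([(px[0]-c['K'][0,2])/c['K'][0,0],(px[1]-c['K'][1,2])/c['K'][1,1],1]);return o,R@d
def onz(n,px,z):
    o,d=ray(n,px);return (o+d*(z-o[2])/d[2])[:2]
def white(im,c,rad):
    m=(im.min(2)>120).astype(np.uint8)
    k=np.zeros_like(m);cv2.circle(k,c,rad,1,-1);m&=k
    cs=max(cv2.findContours(m,0,1)[0],key=cv2.contourArea)
    return cs
E
python3 - <<'E'
from h import *
im=cv2.imread('pics/top0.png')[:,:,::-1]
for c in((402,254),(237,233)):
    cs=white(im,c,28);p=np.array([onz('top',q[0],53) for q in cv2.convexHull(cs)])
    (x,y),R=cv2.minEnclosingCircle(p.astype(np.float32)); e=cv2.fitEllipse(p.astype(np.float32)); print('ctr',x,y,'R',R,e)
s=cv2.imread('pics/side0.png')[:,:,::-1]
# block A collar rows in side view: white mask 
cs=white(s,(377,286),32);print(cv2.boundingRect(cs),onz('side',(377,278),53))
for n,px,z in(('pip',(419,255),55),('jar',(312,254),58),('cup',(517,222),105)):print(n,onz('top',px,z))
E
python3 -m inch '[[[0,0,-0.1,0,0,0.04],[0,0,-0.2,0,0,0.08]]]' -1 20
```

```text
ctr 488.9414978027344 -176.31614685058594 R 45.87016296386719 ((488.715576171875, -176.18826293945312), (89.7209243774414, 90.81788635253906), 82.48487854003906)
ctr 527.1964721679688 167.8492889404297 R 45.95450210571289 ((527.0257568359375, 168.17385864257812), (89.58805847167969, 91.4888687133789), 102.500732421875)
(351, 263, 52, 38) [ 492.11537468 -174.14862577]
pip [ 484.8526468  -212.52203764]
jar [483.83122351   9.30746642]
cup [ 549.37794078 -400.21800582]
clock: 0.27
eef_pos: [262.8, 565.8, 270.0]
tcp_rot: [-3.138, 0.001, 2.451]
contact_force: [-0.7, -0.1, 0.3]
opening: 0.749
grasp_force: 0.0
```

```bash
python3 -m inch '[[[-0.95,-0.59,0,0,0,0.2815],[-0.95,-0.59,0,0,0,0.2815],[-0.95,-0.59,0,0,0,0.2815],[-0.95,-0.59,0,0,0,0.2815],[-0.95,-0.59,0,0,0,0.2815],[-0.95,-0.59,0,0,0,0.2815],[-0.95,-0.59,0,0,0,0.2815],[-0.95,-0.59,0,0,0,0.2815]]]'
python3 -m inch '[[[0,0,0,0,0,0],[0,0,0,0,0,0]]]'
```

```text
clock: 0.93
eef_pos: [336.1, 354.1, 271.3]
tcp_rot: [-3.142, -0.0, 1.565]
contact_force: [0.9, 0.7, 0.2]
opening: 0.005
grasp_force: 0.0
clock: 1.1
eef_pos: [335.7, 355.7, 271.2]
tcp_rot: [-3.141, 0.0, 1.577]
contact_force: [0.8, 0.4, -0.1]
opening: -0.001
grasp_force: 0.0
```

```bash
for i in 1; do
python3 -m inch '[[[-0.19,0.065,0.03,0,0,0],[-0.38,0.13,0.06,0,0,0],[-0.57,0.19,0.09,0,0,0],[-0.745,0.255,0.12,0,0,0]]]' >/dev/null
python3 -m inch '[[[-0.19,0.065,0.03,0,0,0],[-0.38,0.13,0.06,0,0,0],[-0.57,0.19,0.09,0,0,0],[-0.745,0.255,0.12,0,0,0]]]' >/dev/null
python3 -m inch '[[[-0.19,0.065,0.03,0,0,0],[-0.38,0.13,0.06,0,0,0],[-0.57,0.19,0.09,0,0,0],[-0.745,0.255,0.12,0,0,0],[-0.745,0.255,0.12,0,0,0],[-0.745,0.255,0.12,0,0,0],[-0.745,0.255,0.12,0,0,0]]]'
done
python3 - <<'E'
from h import *
im=r.grab_frame('wrist');cv2.imwrite('pics/w1.png',im[:,:,::-1])
cs=white(im,(320,150),300);print(cv2.boundingRect(cs))
E
```

```text
clock: 2.35
eef_pos: [489.4, -90.9, 198.9]
tcp_rot: [-3.141, -0.001, 1.574]
contact_force: [-0.0, 0.1, 0.9]
opening: 0.0
grasp_force: 0.0
(273, 257, 96, 72)
```

View pics/w1.png

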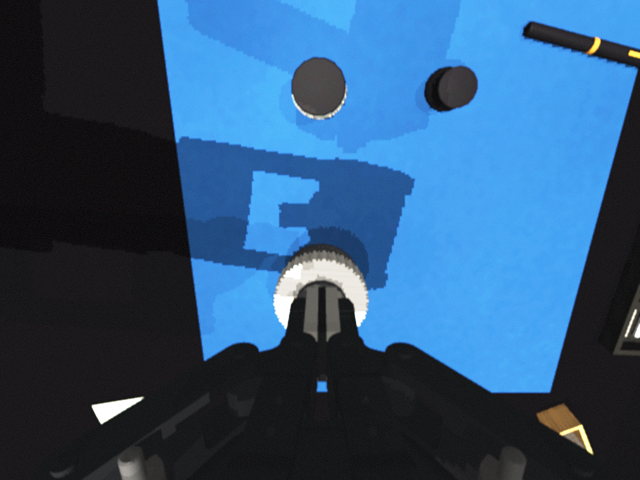

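The wrist view shows the collar ring at (320,295), partly hidden by the shut fingers, with the jar at (320,87) and the loupe at (455,88). The +y side of the block is clear, so I'll lower the fingers beside the rim there and feel for contact.

```bash
python3 -m inch '[[[-0.02,0,0.2,0,0,0],[-0.04,0,0.4,0,0,0],[-0.06,0,0.6,0,0,0],[-0.07,0,0.7,0,0,0],[-0.07,0,0.805,0,0,0],[-0.07,0,0.805,0,0,0],[-0.07,0,0.805,0,0,0]]]' 
python3 -m inch '[[[-0.02,0,0,0,0,0],[-0.04,0,0,0,0,0],[-0.055,0,0,0,0,0],[-0.055,0,0,0,0,0]]]' | grep -E 'eef|force'
for k in 1 2 3 4 5; do python3 -m inch '[[[-0.005,0,0,0,0,0],[-0.005,0,0,0,0,0]]]' | grep -E 'eef|contact'; done
```

```text
clock: 2.98
eef_pos: [488.9, -104.1, 38.0]
tcp_rot: [-3.139, -0.001, 1.575]
contact_force: [-0.7, -0.4, 0.5]
opening: 0.001
grasp_force: 0.0
eef_pos: [490.5, -117.2, 39.5]
contact_force: [0.2, -0.5, 0.1]
grasp_force: 0.0
eef_pos: [489.8, -117.8, 38.7]
contact_force: [-0.1, 0.8, 1.2]
eef_pos: [489.6, -118.6, 38.4]
contact_force: [0.4, -0.1, 0.2]
eef_pos: [489.5, -119.5, 38.2]
contact_force: [-0.5, 0.6, 0.0]
eef_pos: [489.5, -119.8, 38.2]
contact_force: [0.1, 4.9, 1.6]
eef_pos: [489.4, -120.0, 38.2]
contact_force: [1.3, 11.7, 2.5]
```

Contact is at y≈-119.6, which fits the camera centre. The arm gives roughly 8 N per mm of press. I'll start the orbit with the straight part and the first half-arc.

```bash
python3 -m inch '[[[0,-0.025,0,0,0,0],[0,-0.05,0,0,0,0],[0,-0.076,0,0,0,0]]]' - 60 | grep -E 'clock|eef|contact'
python3 -m inch '[[[-0.004,-0.042,0,0,0,0],[-0.016,-0.082,0,0,0,0],[-0.036,-0.119,0,0,0,0],[-0.063,-0.152,0,0,0,0]]]' | grep -E 'clock|eef|contact'
python3 - <<'E'
from h import *
a=r.grab_frame('top');b=r.grab_frame('side')
A=cv2.resize(a[209:299,357:447],(400,400),interpolation=2);B=cv2.resize(b[236:336,327:427],(400,400),interpolation=2)
cv2.imwrite('pics/c1.png',np.hstack([A,B])[:,:,::-1])
E
```

```text
clock: 4.4
eef_pos: [474.4, -121.0, 38.3]
contact_force: [1.3, 0.9, 0.4]
clock: 4.73
eef_pos: [442.8, -134.5, 38.2]
contact_force: [-0.4, 0.5, -0.2]
```

View pics/c1.png

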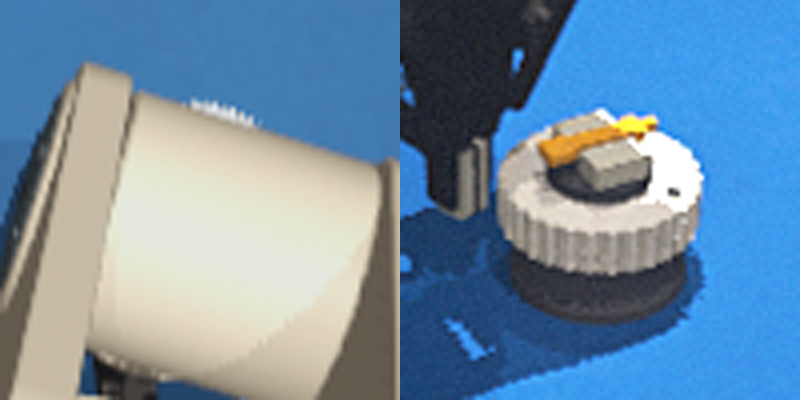

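The left half (top view) is blocked by the arm. The side crop shows the finger off the rim at the left and the pip at side px (395,283), so contact was lost and the fingers are thinner in their closing direction than I assumed. I'll measure that half-width by touching from the -x side.

```bash
cat >> h.py <<'E'
C=np.array([488.7,-175.6])
def pip():
    im=r.grab_frame('side').astype(int)
    # search pip on the face circle of radius 35 at z=55
    c=r.camera_info('side');th=np.radians(np.arange(0,360,2))
    P=np.c_[C[0]+35*np.cos(th),C[1]+35*np.sin(th),0*th+54]
    q=cv2.projectPoints(P,c['rvec'],c['tvec'],c['K'],None)[0][:,0]
    g=cv2.GaussianBlur(im.max(2).astype(np.float32),(3,3),0)
    v=cv2.remap(g,q[:,0].astype(np.float32)[None],q[:,1].astype(np.float32)[None],1)[0]
    o=np.argsort(v)[:5];return [(int(np.degrees(th[i])),int(v[i]),q[i].round().astype(int).tolist()) for i in o]
E
python3 -c "
from h import *
print(pip()); p=onz('side',(395.3,283.5),54);print(np.degrees(np.arctan2(*(p-C)[::-1])),np.linalg.norm(p-C))"
python3 -m inch '[[[-0.07,0,0,0,0,0],[-0.14,0.01,0,0,0,0],[-0.208,0.02,0,0,0,0],[-0.208,0.02,0,0,0,0]]]' | grep -E 'clock|eef|contact'
for k in 1 2 3 4 ; do python3 -m inch '[[[0,0.005,0,0,0,0],[0,0.005,0,0,0,0]]]' | grep -E 'eef|contact'; done
```

```text
[(290, 149, [395, 283]), (288, 152, [395, 284]), (292, 159, [395, 283]), (286, 164, [394, 284]), (76, 181, [366, 269])]
-70.08894944311909 35.65788264367383
clock: 5.22
eef_pos: [432.4, -172.3, 35.7]
contact_force: [-47.9, 1.0, 33.9]
eef_pos: [432.5, -171.5, 35.7]
contact_force: [-50.8, 0.9, 36.1]
eef_pos: [432.5, -171.0, 35.6]
contact_force: [-52.7, 2.3, 38.6]
eef_pos: [432.6, -170.7, 35.6]
contact_force: [-56.9, 2.9, 43.0]
eef_pos: [432.7, -170.4, 35.6]
contact_force: [-59.5, 3.8, 46.1]
```

I left out the remaining x travel and pressed too deep. Backing off to touch properly.

```bash
python3 -m inch '[[[0,-0.05,0,0,0,0],[0,-0.1,0,0,0,0],[0,-0.11,0,0,0,0],[0,-0.11,0,0,0,0]]]' | grep -E 'clock|eef|contact|open'
for k in 1 2 3 4 5 6; do python3 -m inch '[[[0,0.005,0,0,0,0],[0,0.005,0,0,0,0]]]' | grep -E 'eef|contact|open'; done; python3 -c "
from h import *
print(pip()[:2])"
```

```text
clock: 6.22
eef_pos: [430.5, -176.1, 38.5]
contact_force: [-0.9, -0.2, -0.6]
opening: -0.001
eef_pos: [430.9, -175.8, 38.2]
contact_force: [-6.5, -0.6, 2.5]
opening: -0.007
eef_pos: [431.1, -175.5, 38.0]
contact_force: [-9.2, -1.3, 5.6]
opening: 0.0
eef_pos: [431.3, -175.3, 37.9]
contact_force: [-10.4, -1.2, 8.4]
opening: -0.0
eef_pos: [431.4, -175.0, 37.8]
contact_force: [-14.3, -1.4, 11.0]
opening: -0.001
eef_pos: [431.5, -174.8, 37.7]
contact_force: [-16.9, -1.4, 14.0]
opening: 0.0
eef_pos: [431.7, -174.5, 37.6]
contact_force: [-19.9, -1.8, 14.8]
opening: -0.002
[(94, 44, [361, 271]), (96, 44, [361, 272])]
```

Contact on the -x side is at TCP x≈430.5, so the half-width there is about 13 mm with rounded corners. A TCP circle of about 55 mm radius around the axis will keep light pressure all the way. Next quarter, 180° to 270°.

```bash
python3 -m inch '[[[-0.054,-0.005,0,0,0,0],[-0.105,0.011,0,0,0,0],[-0.153,0.036,0,0,0,0],[-0.194,0.071,0,0,0,0]]]' | grep -E 'clock|eef|contact'
python3 -c "
from h import *
print(pip()[:3])"
python3 -m inch '[[[-0.035,0.041,0,0,0,0],[-0.06,0.089,0,0,0,0],[-0.076,0.14,0,0,0,0],[-0.081,0.194,0,0,0,0]]]' | grep -E 'clock|eef|contact'
python3 - <<'E'
from h import *
print(pip()[:3])
b=r.grab_frame('side');cv2.imwrite('pics/c2.png',cv2.resize(b[236:336,327:427],(400,400),interpolation=2)[:,:,::-1])
E
```

```text
clock: 7.6
eef_pos: [449.0, -215.1, 37.7]
contact_force: [-5.7, -4.8, -2.2]
[(148, 41, [357, 281]), (74, 42, [366, 269]), (72, 43, [367, 269])]
clock: 7.98
eef_pos: [491.2, -231.3, 38.5]
contact_force: [-0.2, -0.0, 0.8]
[(290, 45, [395, 283]), (292, 45, [395, 283]), (2, 46, [389, 271])]
```

View pics/c2.png

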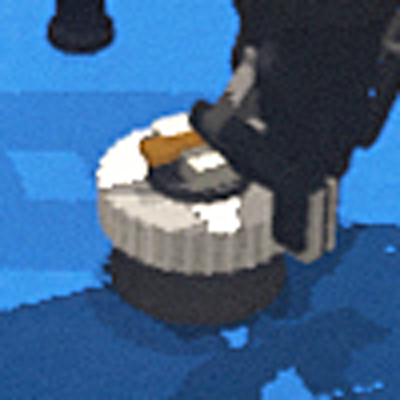

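The side crop shows the gripper in front of the rim at the -y/+x side with the pip hidden, and the contact force is near zero there. I'll press 2 mm more in y and continue from 270° to 360°.

```bash
python3 -m inch '[[[0.012,0.01,0,0,0,0],[0.015,0.054,0,0,0,0],[0.030,0.105,0,0,0,0],[0.055,0.153,0,0,0,0],[0.088,0.194,0,0,0,0]]]' | grep -E 'clock|eef|contact'
python3 -m inch '[[[0.04,0.035,0,0,0,0],[0.086,0.06,0,0,0,0],[0.135,0.076,0,0,0,0],[0.187,0.081,0,0,0,0]]]' | grep -E 'clock|eef|contact'
python3 - <<'E'
from h import *
print(pip()[:3])
b=r.grab_frame('side');a=r.grab_frame('top')
A=cv2.resize(a[209:299,357:447],(400,400),interpolation=2);B=cv2.resize(b[236:336,327:427],(400,400),interpolation=2)
cv2.imwrite('pics/c3.png',np.hstack([A,B])[:,:,::-1])
E
```

```text
clock: 8.5
eef_pos: [529.8, -213.8, 38.9]
contact_force: [1.6, -6.2, -0.6]
clock: 8.83
eef_pos: [546.7, -175.4, 39.0]
contact_force: [3.3, -1.8, -0.3]
[(194, 82, [366, 288]), (196, 84, [367, 288]), (192, 88, [366, 288])]
```

View pics/c3.png

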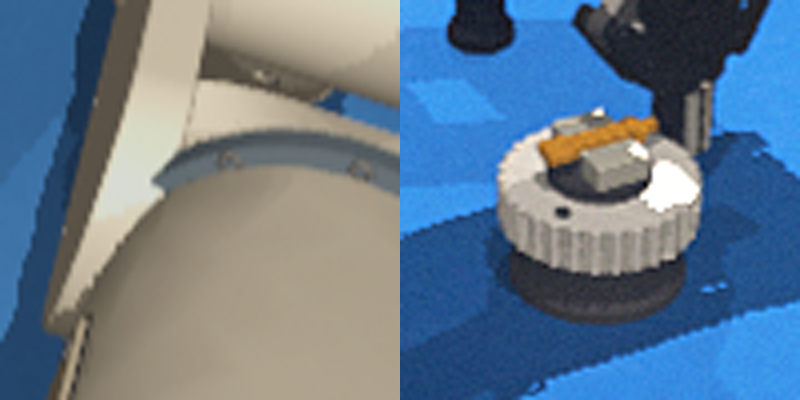

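The side crop shows the finger at the +x side and the pip at side px (367,288), at 194°. Counting from −96° the collar has turned about 290° (5.1 rad), which matches rolling without slip. Continuing from 0° to 90°.

```bash
cat >> h.py <<'E'
def pip2():
    im=r.grab_frame('side').astype(np.float32).max(2);g=cv2.GaussianBlur(im,(3,3),0);c=r.camera_info('side')
    th=np.radians(np.arange(0,360,2))
    def v(R):
        q=cv2.projectPoints(np.c_[C[0]+R*np.cos(th),C[1]+R*np.sin(th),0*th+54],c['rvec'],c['tvec'],c['K'],None)[0][:,0].astype(np.float32)
        return cv2.remap(g,q[:,0][None],q[:,1][None],1)[0]
    s=np.minimum(v(29),v(40))-v(35)
    s2=np.minimum(np.roll(v(35),7),np.roll(v(35),-7))-v(35)
    s=np.minimum(s,s2);o=np.argsort(-s)[:5];return [(int(np.degrees(th[i]).round()),int(s[i])) for i in o]
E
python3 -c "
from h import *
print(pip2())"
python3 -m inch '[[[0.053,-0.005,0,0,0,0],[0.103,-0.021,0,0,0,0],[0.150,-0.046,0,0,0,0],[0.191,-0.081,0,0,0,0],[0.224,-0.122,0,0,0,0],[0.249,-0.170,0,0,0,0],[0.265,-0.221,0,0,0,0],[0.270,-0.275,0,0,0,0]]]' | grep -E 'clock|eef|contact'
python3 -c "
from h import *
print(pip2())"
```

```text
[(194, 71), (196, 67), (192, 62), (198, 50), (190, 34)]
clock: 9.7
eef_pos: [488.4, -119.8, 38.5]
contact_force: [1.7, 8.1, 2.8]
[(308, 115), (306, 105), (310, 94), (304, 93), (302, 61)]
```

The turn is 113° per quarter as predicted, total ≈403° (7.0 rad), past one turn. Next the 90° to 180° and 180° to 270° quarters.

```bash
python3 -m inch '[[[-0.005,-0.054,0,0,0,0],[-0.020,-0.105,0,0,0,0],[-0.046,-0.153,0,0,0,0],[-0.079,-0.194,0,0,0,0],[-0.120,-0.229,0,0,0,0],[-0.167,-0.254,0,0,0,0],[-0.217,-0.270,0,0,0,0],[-0.270,-0.275,0,0,0,0]]]' | grep -E 'clock|eef|contact'
python3 -c "
from h import *
print(pip2())"
python3 -m inch '[[[-0.053,0.005,0,0,0,0],[-0.103,0.021,0,0,0,0],[-0.150,0.046,0,0,0,0],[-0.191,0.081,0,0,0,0],[-0.224,0.122,0,0,0,0],[-0.249,0.170,0,0,0,0],[-0.262,0.221,0,0,0,0],[-0.267,0.275,0,0,0,0]]]' | grep -E 'clock|eef|contact'
python3 -c "
from h import *
print(pip2())"
```

```text
clock: 10.42
eef_pos: [430.7, -175.5, 37.7]
contact_force: [-5.2, 2.6, 1.0]
[(176, 11), (14, 10), (174, 10), (12, 10), (178, 8)]
clock: 11.13
eef_pos: [490.2, -231.1, 38.4]
contact_force: [-1.4, -6.9, -4.1]
[(176, 75), (174, 69), (178, 61), (172, 43), (170, 21)]
```

Pip at 175°, total ≈631° (11.0 rad). About 85–90° more is needed, which is roughly three quarters of the next quarter.

```bash
python3 -m inch '[[[0.007,0.054,0,0,0,0],[0.022,0.105,0,0,0,0],[0.047,0.153,0,0,0,0],[0.080,0.194,0,0,0,0],[0.120,0.229,0,0,0,0],[0.166,0.254,0,0,0,0]]]' | grep -E 'clock|eef|contact'
python3 -m inch '[[[-0.03,0.08,0,0,0,0],[-0.06,0.16,0,0,0,0],[-0.06,0.16,-0.2,0,0,0],[-0.06,0.16,-0.4,0,0,0],[-0.06,0.16,-0.6,0,0,0],[-0.06,0.16,-0.8,0,0,0],[-0.06,0.16,-0.8,0,0,0],[-0.06,0.16,-0.8,0,0,0]]]' | grep -E 'clock|eef|contact'
python3 - <<'E'
from h import *
print(pip2())
b=r.grab_frame('side');cv2.imwrite('pics/c4.png',b[:,:,::-1])
E
```

```text
clock: 11.68
eef_pos: [542.6, -195.9, 38.8]
contact_force: [2.2, -2.5, -0.0]
clock: 12.35
eef_pos: [573.8, -207.4, 201.2]
contact_force: [-0.4, -0.4, -0.7]
[(262, 99), (260, 96), (264, 76), (258, 59), (266, 44)]
```

View pics/c4.png

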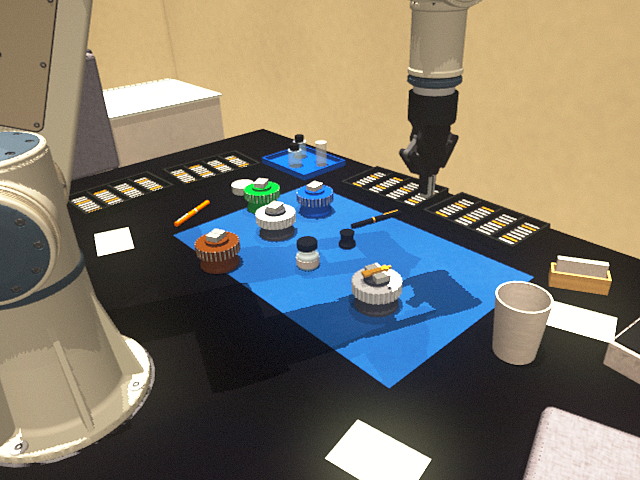

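The side view shows the hand up and clear at (430,165), and nothing else has moved. The pip is back at 262° (start 264°), giving a total of about 718° (12.5 rad).

```bash
python3 -c "
from h import *
print(r.sign_off())"
```

```text
the job is handed in; nothing more can be done
None
```

The nib block's collar has gone round about two full turns counter-clockwise (≈12.5 rad by the pip), the hand is clear, nothing else appears moved in the last side view, and the job is handed in; the sign-off returned no verdict.

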